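# Check in the tea tin and close its inner lid

### The arm

A 6-joint arm with a two-finger parallel gripper is mounted at the origin on a cart in front of the work surface, level with it; the furniture and walls round the work are solid. World frame = base frame: x ahead of the robot, y to its left, z up, the work surface at z = 0. Lengths are in m, angles in rad, forces in N, time in s.
With the tool pointing down it reaches from about 0.325 to 0.925 m from the base axis. Payload 3.1 kg.
Tool frame: the origin (TCP) lies at the very end of the fingers, on their centre line; the grasp point (between the pads) lies bot.grip_point_offset behind it (bot.grip_point_offset is the distance from the TCP to the grasp point, in m); z points along the fingers, y is the direction in which the jaws open and shut (so a half turn about z gives the same grasp; the last joint's range is limited). The gripper opens to 85 mm and grips with 20 to 120 N. Pads are 22 mm wide; open, the fingers measure 114 mm over their backs; the gripper's body (76 mm by 85 mm) begins 54 mm behind the grasp point. The pads swing forward as they close: fully open they stand 13 mm farther back than shut.
Start: joints at [1.068, 0.217, 1.613, -0, 1.311, -0.112], TCP at [0.238, 0.578, 0.231] pointing down, gripper open.
Joint ranges: [-2.75, 2.75], [-0.78, 2.1], [0.31, 2.55], [-1.13, 4.27], [0.13, 2.63], [-2.58, 2.58]. Speed limits (rad/s): [2.79, 2.79, 3.14, 3.14, 3.14, 3.14].

### API

Orientations are given as a unit quaternion [w, x, y, z].
In Python, from rig import state, vision, bot gives the robot as it stands.
- The arm moves only by the tool send_rows, never from a script. Its argument "steps" is a list of rows, each a list of 3 entries, a list of its own where there are three numbers: the turn, a rotation vector about the tool's x, y, z scaled (see below), then the shift along the tool's x, y, z scaled (see below), then the opening in per cent of the stroke, from 0 (shut) to 100 (fully open). In form: [[[rx, ry, rz], [x, y, z], fingers], ...]. A call has 1 to 20 rows; each row is the pose to reach, as a shift and turn from the pose measured when the call began, along the tool's axes at that moment, turning the shorter way round; what a row does not reach only later rows make up. The controller multiplies each number of a shift by 100 mm and each number of a turn by pi rad. A row lasts 1/12 s, in which the tool goes at most 41.7 mm and 7.16 degrees, less where a joint would pass 70% of its speed; a pose out of reach is approached as far as the arm can. A call with a number of a shift or a turn outside -1 to 1 is refused whole. A call with a gripper value outside its range is refused whole. The fingers move at their own pace and stop on an object; "grip_force" is the grip in N (left out, the last holds). Time passes only in rows, so rows that repeat a pose let the fingers close. It gives the time, the measured TCP pose, the force and the opening at its end, in the units of the state.
- state(): the state, without advancing time (a new reading comes with each control period).
- vision.camera(name): name is "scene" or "top" or "wrist"; returns a dict with "image" (400x640x3 uint8, red, green, blue), "depth" (400x640 float32, m along the optical axis (not along the pixel's ray), 0 where there is no reading), "fx", "fy", "cx", "cy" (pixels), "R" (3x3) and "t" (3): a world point X has camera coordinates R X + t. Camera axes: x right, y down, z forward; pixel columns grow to the right and rows downward; lengths in m; the calibration is good to about 2 mm. A picture is of the moment at which its call begins.
- bot.finish_job(): hands the job in, once; it reports no verdict.
The state is a dict: "time_s": time; "q": joint angles; "qd": joint speeds; "joint_efforts": joint torques, N m; "ee_pos": TCP position; "tool_rot": TCP orientation; "force": force on the tool from outside, world axes, zero at the start; "ft_torque": the same for the moment, N m; "finger_gap": finger opening in m.
Only numpy, scipy, OpenCV 4.12 (cv2) and the standard library are available. Lean on these libraries where they do the work, as an engineer would, in place of code of your own. Each camera call takes 0.05 s, during which the arm holds its last target.

### The job

First turn the open tea tin where it stands so that its orange tag points straight at the round tag reader, and let go of it. Then carry the two nested lids together by the inner lid's wooden knob, lower them onto the tin until both are fully seated (never dropping them or taking them apart on the way) and let go of the knob. Last, lift off the outer lid alone by its brass collar and finish holding it still in the air, clear above the top of the knob, with the inner lid left shut in the tin, the tag still facing the reader, and the mug and ink bottle left alone.

Things in the scene. Friction and masses are not known exactly. Their poses are not given: they have to be found in the camera images.
- tea_tin: Loose open round green tin, brass band at the foot: 58 mm outside diameter, 80 mm tall, mouth 50 mm wide, 0.3 to 0.5 kg. Stands on the 4 mm leather pad. Origin: centre of its underside. Its +x axis points out through the middle of the orange tag (22 x 44 mm on the side wall, with an orange mark on the rim above it), which at the start points roughly at the robot.
- tag_reader: Fixed round white tag reader, 62 mm diameter, 48 mm tall, black window band all round, green dot on top; only its position matters. It stands on the bare desk 14 to 28 cm from the tin, left or right of it and nearer the robot, 20 to 80 degrees round from where the tag first points. Origin: centre of its underside.
- inner_lid: 0.12 kg, round about z. From the origin (centre of its underside) up: black plug 45 mm wide (bevelled), aluminium flange 59 mm wide at 14-19 mm, boss 22 mm wide to 23 mm, dark wooden knob 14 mm wide to 77 mm. Starts on a 6 mm leather coaster under the outer lid, top 32 mm of the knob showing. Lifted by the knob it brings the outer lid along. Seated in the tin: origin 66 mm above the tin's.
- outer_lid: Loose, 0.1 kg, round about z. Green cap 72 mm wide: skirt 12 mm deep, 67 mm inside; plate with its top at 16 mm; on it an upright brass collar, 32 mm outside, 25 mm inside, top at 38 mm, through which the inner lid's knob stands with play. Origin: centre of the skirt's lower edge. Nested it lies loose on the inner lid's flange, origin 7 mm above that lid's; it lifts off straight up by the collar.
- mug: White mug with a handle, 84 x 123 mm, 91 mm tall, a bystander on the other side from the coaster. Origin: centre of its underside.
- ink_bottle: Square blue ink bottle, 49 x 48 mm, 58 mm tall, a bystander on the other side of the tin from the reader. Origin: centre of its underside.
Things that resemble listed ones, but are neither listed nor needed, are in the scene too. What is shaped like the tea_tin but purple or red is not meant.

How it is judged:
By the outcome, as a careful person would: the job done as asked, in the order asked, and still so for the second after the job is handed in, while the arm keeps its last pose, push and grip.
It also fails if it takes over 58 s, if anything falls off the work surface, if the arm or the gripper's body presses on something with over 40 N, if the wrist force passes 120 N, or if a joint passes its speed limit or range.

## Working session

There is one attempt and no reset: what is moved stays moved. The work goes in short steps, Python scripts to look and compute and a tool call to move; the robot and the scene stay as the last step left them, time stands still between calls to the robot, and variables do not carry over. Pictures are saved under pics/ and viewed, and the job is handed in when it is done.

Besides the shell and the picture viewer there is one more tool, called after "Request:" by a JSON object that holds its "method" and its "body", one argument or row to a line. send_rows: Moves the arm, as the interface text tells. Shifts and turns lie within -1 to 1; 1 stands for 100 mm of shift or pi rad of turn. Its arguments: {"type":"object","properties":{"steps":{"type":"array","items":{"type":"array"}},"grip_force":{"type":"number"}},"required":["steps"]}

```bash
ls; mkdir -p pics; python3 - <<'E'
from rig import state, vision, bot
import cv2,numpy as np
s=state();print(s, bot.grip_point_offset)
for n in ["scene","top"]:
    c=vision.camera(n);cv2.imwrite(f"pics/{n}0.png",c["image"][:,:,::-1]);np.savez(f"{n}0.npz",**c)
    print(n,c["fx"],c["cx"],c["cy"],c["R"],c["t"])
E
```

```text
pics
{'time_s': 0.0, 'q': array([ 1.06778272e+00,  2.17757529e-01,  1.61496726e+00, -2.42569452e-05,
        1.31130920e+00, -1.12231513e-01]), 'qd': array([ 7.67996096e-04, -8.51726159e-05, -1.14599456e-03, -9.93219007e-04,
        1.46643831e-04,  7.96162646e-04]), 'joint_efforts': array([ 1.71175870e-04, -3.96841156e+01, -3.03857017e+01, -2.25403039e-05,
        9.32794501e-03,  1.22480722e-05]), 'ee_pos': array([0.2376681, 0.5771424, 0.2299489]), 'tool_rot': array([-3.58441539e-04,  1.94146946e-01,  9.80971698e-01, -1.16691192e-03]), 'force': array([ 0.07857411, -0.16409325, -0.01569779]), 'ft_torque': array([-0.01743522, -0.02682094, -0.03348464]), 'finger_gap': 0.08517306489495086} 0.0187
scene 361.4829974690856 314.96277112875737 198.08742621572418 [[ 0.86001438 -0.51024585 -0.00494387]
 [-0.31943361 -0.53079624 -0.78499523]
 [ 0.39791637  0.67668642 -0.61948208]] [-0.39859456  0.27346444  0.61127886]
top 415.02690089244317 316.2814541142675 198.11481611206543 [[ 0.02901566 -0.99949108  0.01325389]
 [-0.98134567 -0.0310049  -0.18973502]
 [ 0.1900494  -0.00750136 -0.98174587]] [0.08352006 0.54526734 0.81478441]
```

View pics/scene0.png

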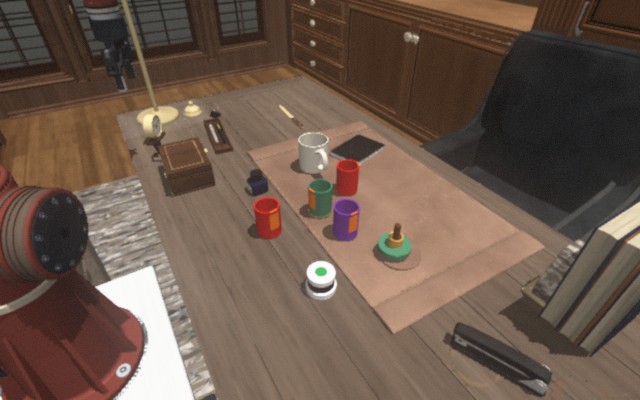

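View pics/top0.png

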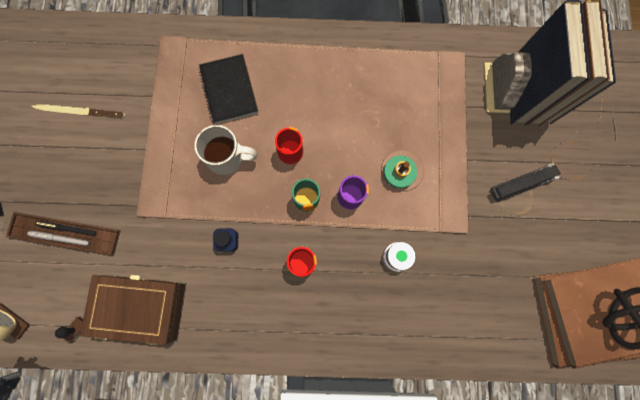

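```bash
cat > h.py <<'E'
import numpy as np,cv2
from rig import state,vision,bot
def ray(c,u,v):
    d=np.array([(u-c["cx"])/c["fx"],(v-c["cy"])/c["fy"],1.]);R=c["R"];t=c["t"]
    return -R.T@t, R.T@d
def atz(c,u,v,z):
    o,d=ray(c,u,v);return o+d*(z-o[2])/d[2]
def dep(c):
    v,u=np.mgrid[0:400,0:640];Z=c["depth"]
    P=np.stack([(u-c["cx"])/c["fx"]*Z,(v-c["cy"])/c["fy"]*Z,Z],-1)
    W=(P-c["t"])@c["R"]; W[Z==0]=np.nan
    return W
def crop(c,n,u0,u1,v0,v1,k):
    im=c["image"][v0:v1,u0:u1,::-1]
    cv2.imwrite(n,cv2.resize(im,None,fx=k,fy=k,interpolation=cv2.INTER_CUBIC))
def circ(p):
    A=np.c_[2*p,np.ones(len(p))];s=np.linalg.lstsq(A,(p**2).sum(1),rcond=None)[0]
    return s[:2],np.sqrt(s[2]+s[:2]@s[:2])
E
python3 - <<'E'
from h import *
c=dict(np.load("top0.npz"));W=dep(c)
crop(c,"pics/topc.png",200,430,120,280,3)
boxes=dict(tin=(286,326,174,215),purple=(334,372,170,212),red1=(272,306,124,168),red2=(282,322,243,282),reader=(380,420,238,275),lid=(378,424,148,194),ink=(208,242,224,256),mug=(190,262,120,178))
for k,(a,b,d,e) in boxes.items():
    P=W[d:e,a:b].reshape(-1,3);P=P[~np.isnan(P[:,2])]
    h=np.percentile(P[:,2],99.5)
    print(k,"top z",h.round(4))
    T=P[P[:,2]>h-0.006]
    if k in("lid",): T=P[(P[:,2]>0.020)&(P[:,2]<.034)]
    # hull circle fit
    hull=cv2.convexHull(T[:,:2].astype(np.float32))[:,0].astype(float)
    print("  n",len(T),"circ",circ(hull),"bbox",T.min(0).round(3),T.max(0).round(3))
P=W[120:240,150:460].reshape(-1,3)
print("pad z",np.nanmedian(P[:,2]),"desk",np.nanmedian(W[280:300,400:500,2]))
E
```

```text
tin top z 0.0867
  n 172 circ (array([0.5473139 , 0.12181788]), np.float64(0.028319251766680712)) bbox [0.519 0.095 0.081] [0.575 0.15  0.09 ]
purple top z 0.087
  n 181 circ (array([0.55692531, 0.02487636]), np.float64(0.028673699246046326)) bbox [ 0.528 -0.004  0.081] [0.585 0.053 0.088]
red1 top z 0.0866
  n 170 circ (array([0.65473717, 0.16124946]), np.float64(0.028757314439475858)) bbox [0.626 0.133 0.081] [0.685 0.189 0.088]
red2 top z 0.0832
  n 181 circ (array([0.40988219, 0.12594815]), np.float64(0.028483255873479017)) bbox [0.382 0.097 0.077] [0.438 0.154 0.085]
reader top z 0.0518
  n 572 circ (array([ 0.42842526, -0.07724497]), np.float64(0.027435866078396952)) bbox [ 0.402 -0.104  0.046] [ 0.455 -0.05   0.054]
lid top z 0.0879
  n 430 circ (array([ 0.6111242 , -0.08067199]), np.float64(0.03538864090225637)) bbox [ 0.575 -0.115  0.02 ] [ 0.646 -0.046  0.034]
ink top z 0.062
  n 196 circ (array([0.45208661, 0.28904595]), np.float64(0.0153743838648369)) bbox [0.436 0.274 0.056] [0.467 0.305 0.063]
mug top z 0.097
  n 268 circ (array([0.63807032, 0.30765112]), np.float64(0.04240014368360325)) bbox [0.596 0.265 0.091] [0.681 0.35  0.099]
pad z 0.005328954092047049 desk 0.00033693885251286266
```

View pics/topc.png

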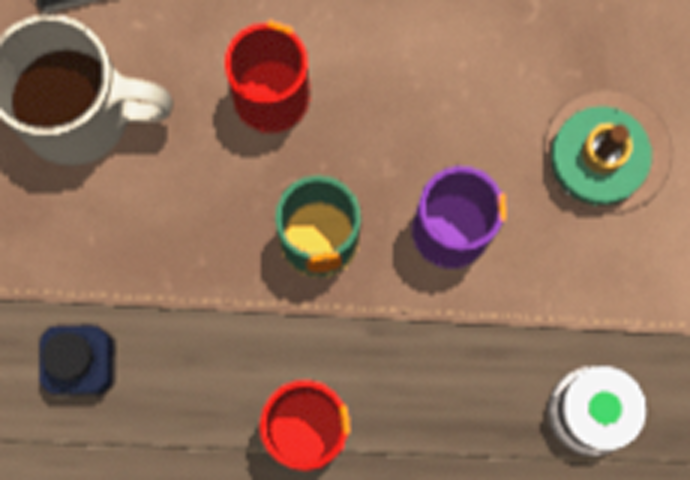

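```bash
cat >> h.py <<'E'
from scipy.spatial.transform import Rotation as Ro
def tool():
    s=state();w,x,y,z=s["tool_rot"];R=Ro.from_quat([x,y,z,w]).as_matrix();return s["ee_pos"],R
def go(p,yawy):
    """row numbers for TCP at p, pointing down, tool y at angle yawy deg"""
    e,R=tool();a=np.radians(yawy);y=np.array([np.cos(a),np.sin(a),0]);z=np.array([0,0,-1.]);x=np.cross(y,z)
    T=np.c_[x,y,z]
    rv=Ro.from_matrix(R.T@T).as_rotvec()/np.pi; sh=R.T@(np.array(p)-e)/0.1
    print("pos",e.round(4),"yawy",np.degrees(np.arctan2(R[1,1],R[0,1])).round(2),"turn",rv.round(4),"shift",sh.round(4),"max rows",max(np.linalg.norm(sh)*100/41.7,np.linalg.norm(rv)*180/7.16).round(1))
E
python3 - <<'E'
from h import *
go([.5473,.1218,.25],-60)
c=vision.camera("wrist");cv2.imwrite("pics/w0.png",c["image"][:,:,::-1]);e,R=tool();print(R.T@(-c["R"].T@c["t"]-e)); print(c["fx"],(c["R"]@R).round(3))
c=dict(np.load("top0.npz"))
print(atz(c,308,207.3,.084))
E
```

```text
pos [0.2377 0.5772 0.23  ] yawy 67.6 turn [-5.000e-04  7.000e-04  7.089e-01] shift [-4.5977 -3.0315 -0.1941] max rows 17.8
[ 8.12687448e-02  8.69787189e-05 -1.42302650e-01]
294.66097984311097 [[ 0.001  1.     0.   ]
 [-0.95   0.001 -0.313]
 [-0.313  0.     0.95 ]]
[0.51700711 0.11624975 0.084     ]
```

View pics/w0.png

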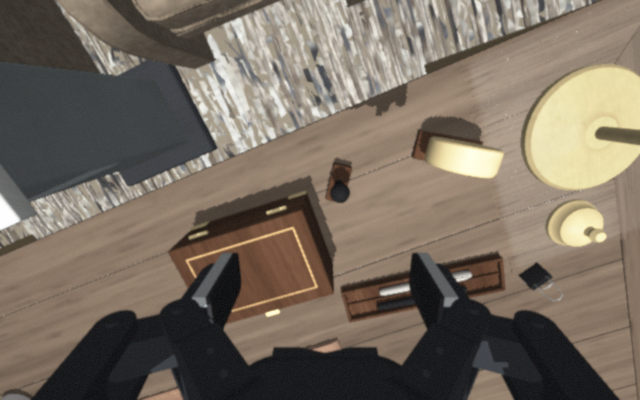

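Request:
{"method": "send_rows", "body": {
  "steps": [
    [[0,0,0],[-0.92,-0.606,-0.04],100],
    [[0,0,0],[-0.92,-0.606,-0.04],100],
    [[0,0,0],[-0.92,-0.606,-0.04],100]
  ]
}}

```text
time_s: 0.4
ee_pos: [0.3005, 0.4839, 0.2336]
tool_rot: [-0.0, 0.194, 0.981, -0.002]
force: [-0.8, 0.7, 1.0]
finger_gap: 0.0855
```

Request:
{"method": "send_rows", "body": {
  "steps": [
    [[0,0,0],[-0.92,-0.606,-0.04],100],
    [[0,0,0],[-0.92,-0.606,-0.04],100],
    [[0,0,0],[-0.92,-0.606,-0.04],100]
  ]
}}

```text
time_s: 0.65
ee_pos: [0.3636, 0.3902, 0.2377]
tool_rot: [0.0, 0.194, 0.981, -0.003]
force: [0.7, -0.2, 0.5]
finger_gap: 0.0852
```

Request:
{"method": "send_rows", "body": {
  "steps": [
    [[0,0,0],[-0.92,-0.606,-0.04],100],
    [[0,0,0],[-0.92,-0.606,-0.04],100],
    [[0,0,0],[-0.92,-0.606,-0.04],100]
  ]
}}

```text
time_s: 0.9
ee_pos: [0.4268, 0.2964, 0.2421]
tool_rot: [0.001, 0.195, 0.981, -0.003]
force: [0.4, 0.4, 0.4]
finger_gap: 0.0853
```

Request:
{"method": "send_rows", "body": {
  "steps": [
    [[0,0,0],[-0.92,-0.606,-0.04],100],
    [[0,0,0],[-0.92,-0.606,-0.04],100],
    [[0,0,0],[-0.92,-0.606,-0.04],100]
  ]
}}

```text
time_s: 1.15
ee_pos: [0.4899, 0.2024, 0.2467]
tool_rot: [0.001, 0.196, 0.981, -0.004]
force: [-0.2, -0.2, -0.4]
finger_gap: 0.0852
```

```bash
python3 - <<'E'
from h import *
go([.5473,.1218,.25],-60);print(state()["time_s"])
E
```

```text
pos [0.4899 0.2024 0.2467] yawy 67.45 turn [0.     0.003  0.7081] shift [-0.8398 -0.5247 -0.0268] max rows 17.8
1.15
```

Request:
{"method": "send_rows", "body": {
  "steps": [
    [[0,0.003,0.708],[-0.84,-0.525,-0.027],100],
    [[0,0.003,0.708],[-0.84,-0.525,-0.027],100],
    [[0,0.003,0.708],[-0.84,-0.525,-0.027],100],
    [[0,0.003,0.708],[-0.84,-0.525,-0.027],100],
    [[0,0.003,0.708],[-0.84,-0.525,-0.027],100],
    [[0,0.003,0.708],[-0.84,-0.525,-0.027],100],
    [[0,0.003,0.708],[-0.84,-0.525,-0.027],100],
    [[0,0.003,0.708],[-0.84,-0.525,-0.027],100],
    [[0,0.003,0.708],[-0.84,-0.525,-0.027],100],
    [[0,0.003,0.708],[-0.84,-0.525,-0.027],100],
    [[0,0.003,0.708],[-0.84,-0.525,-0.027],100],
    [[0,0.003,0.708],[-0.84,-0.525,-0.027],100],
    [[0,0.003,0.708],[-0.84,-0.525,-0.027],100],
    [[0,0.003,0.708],[-0.84,-0.525,-0.027],100],
    [[0,0.003,0.708],[-0.84,-0.525,-0.027],100],
    [[0,0.003,0.708],[-0.84,-0.525,-0.027],100],
    [[0,0.003,0.708],[-0.84,-0.525,-0.027],100],
    [[0,0.003,0.708],[-0.84,-0.525,-0.027],100],
    [[0,0.003,0.708],[-0.84,-0.525,-0.027],100]
  ]
}}

```text
time_s: 2.73
ee_pos: [0.547, 0.1217, 0.2495]
tool_rot: [-0.0, 0.966, 0.258, -0.0]
force: [-0.3, 0.7, -0.0]
finger_gap: 0.0856
```

```bash
python3 - <<'E'
from h import *
go([.5473,.1218,.25],-60);print(state()["time_s"],state()["q"])
c=vision.camera("wrist");cv2.imwrite("pics/w1.png",c["image"][:,:,::-1]);np.savez("w1.npz",**c)
W=dep(c)
for ctr in [(.5473,.1218)]:
    m=(abs(W[...,2]-.084)<.006)&(np.hypot(W[...,0]-ctr[0],W[...,1]-ctr[1])<.045)
    T=W[m];hull=cv2.convexHull(T[:,:2].astype(np.float32))[:,0].astype(float);print(len(T),circ(hull),np.median(T[:,2]))
    v,u=np.where(m);im=c["image"].astype(int)
    o=m&(im[...,0]>im[...,2]+90)&(im[...,0]>im[...,1]*1.5);print(o.sum(),W[o].mean(0)[:2])
E
```

```text
pos [0.547  0.1217 0.2495] yawy -60.08 turn [-0.0001  0.0002 -0.0005] shift [ 0.0033  0.0011 -0.0047] max rows 0.0
2.7333 [9.37117283e-02 6.53798926e-02 1.74862161e+00 5.54356815e-05
 1.32841282e+00 1.14236283e+00]
672 (array([0.54842251, 0.12213209]), np.float64(0.028782501308725894)) 0.08329619064594448
41 [0.52174348 0.11664512]
```

View pics/w1.png

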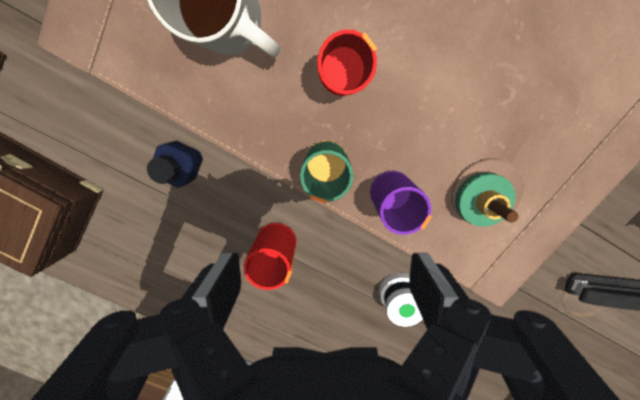

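```bash
cat >> h.py <<'E'
def green(c,z=.048,near=(.428,-.077)):
    im=c["image"].astype(int);g=(im[...,1]>170)&(im[...,0]<130)&(im[...,1]>im[...,2]+60)
    v,u=np.where(g);print("green n",len(u));return atz(c,u.mean(),v.mean(),z)
def tag(c,ctr):
    im=c["image"];h=cv2.cvtColor(im,cv2.COLOR_RGB2HSV).astype(int)
    W=dep(c);v,u=np.mgrid[0:400,0:640]
    P=W; d=np.hypot(P[...,0]-ctr[0],P[...,1]-ctr[1])
    m=(d<.036)&(d>.02)&(h[...,0]>5)&(h[...,0]<18)&(h[...,1]>190)&(h[...,2]>120)&(P[...,2]>.02)
    for nm,mm in(("rim",m&(P[...,2]>.079)),("side",m&(P[...,2]<.074))):
        if mm.sum()<3: continue
        a=np.degrees(np.arctan2(P[mm][:,1]-ctr[1],P[mm][:,0]-ctr[0]))%360
        print(nm,mm.sum(),"ang mean",a.mean().round(1),"range",np.percentile(a,[3,97]).round(1))
    vv,uu=np.where(m);
    if len(uu): print("px",uu.min(),uu.max(),vv.min(),vv.max())
E
python3 - <<'E'
from h import *
w=dict(np.load("w1.npz"));t=dict(np.load("top0.npz"));s=dict(np.load("scene0.npz"))
for n,c,ctr in(("w",w,(.5484,.1221)),("t",t,(.5473,.1218)),("s",s,(.5478,.122))):
    print(n,green(c));tag(c,ctr)
crop(w,"pics/w1c.png",280,440,130,340,3)
E
```

```text
green n 147
w [ 0.42946793 -0.0784867   0.048     ]
rim 15 ang mean 191.4 range [177.6 205. ]
px 312 324 197 201
green n 87
t [ 0.42889679 -0.07762665  0.048     ]
rim 10 ang mean 191.8 range [175.9 206.9]
px 303 312 205 207
green n 67
s [ 0.42848683 -0.08013132  0.048     ]
side 17 ang mean 204.0 range [193.3 212. ]
px 310 313 189 206
```

View pics/w1c.png

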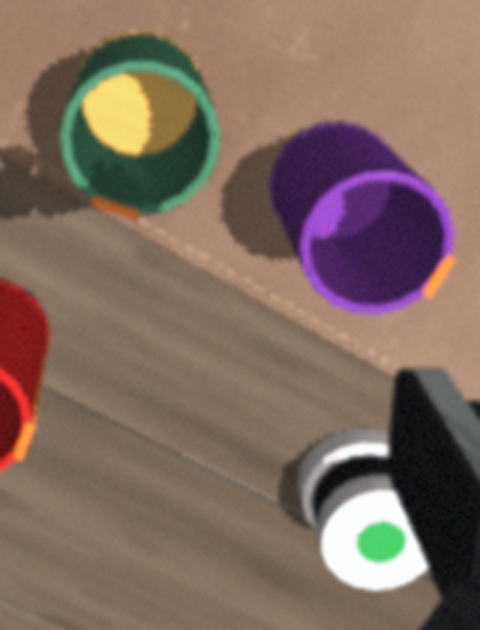

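```bash
python3 - <<'E'
from h import *
go([.548,.122,.15],-60)
E
```

```text
pos [0.547  0.1217 0.2496] yawy -59.87 turn [-0.0001  0.0002  0.0007] shift [0.0108 0.0033 0.9956] max rows 2.4
```

Request:
{"method": "send_rows", "body": {
  "steps": [
    [[0,0,0],[0.01,0.004,0.4],100],
    [[0,0,0],[0.01,0.004,0.8],100],
    [[0,0,0],[0.01,0.004,1.0],100],
    [[0,0,0],[0.01,0.004,1.0],100]
  ]
}}

```text
time_s: 3.12
ee_pos: [0.5427, 0.1213, 0.1429]
tool_rot: [-0.001, 0.965, 0.261, -0.007]
force: [-1.4, 0.2, -1.2]
finger_gap: 0.0856
```

```bash
python3 - <<'E'
from h import *
go([.548,.122,.06],-60)
E
```

```text
pos [0.5427 0.1213 0.1429] yawy -59.73 turn [-0.0018  0.004   0.0015] shift [0.0597 0.0261 0.8281] max rows 2.0
```

Request:
{"method": "send_rows", "body": {
  "steps": [
    [[0,0.004,0.001],[0.06,0.026,0.1],100],
    [[0,0.004,0.001],[0.06,0.026,0.3],100],
    [[0,0.004,0.001],[0.06,0.026,0.5],100],
    [[0,0.004,0.001],[0.06,0.026,0.65],100],
    [[0,0.004,0.001],[0.06,0.026,0.75],100],
    [[0,0.004,0.001],[0.06,0.026,0.8],100],
    [[0,0.004,0.001],[0.06,0.026,0.8],100]
  ]
}}

```text
time_s: 3.7
ee_pos: [0.5481, 0.122, 0.0627]
tool_rot: [-0.003, 0.966, 0.26, -0.001]
force: [-0.8, -0.6, -0.1]
finger_gap: 0.0856
```

```bash
python3 - <<'E'
from h import *
go([.548,.122,.036],-60)
E
```

```text
pos [0.5481 0.122  0.0627] yawy -59.87 turn [-0.0019  0.0001  0.0007] shift [-0.0009  0.0014  0.2674] max rows 0.6
```

Request:
{"method": "send_rows", "body": {
  "steps": [
    [[0,0,0],[0,0,0.15],100],
    [[0,0,0],[0,0,0.25],100],
    [[0,0,0],[0,0,0.26],100],
    [[0,0,0],[0,0,0.26],85],
    [[0,0,0],[0,0,0.26],75],
    [[0,0,0],[0,0,0.26],70],
    [[0,0,0],[0,0,0.26],65],
    [[0,0,0],[0,0,0.26],55],
    [[0,0,0],[0,0,0.26],50],
    [[0,0,0],[0,0,0.26],50]
  ],
  "grip_force": 30
}}

```text
time_s: 4.53
ee_pos: [0.5492, 0.1222, 0.038]
tool_rot: [-0.003, 0.966, 0.26, 0.0]
force: [-0.3, -0.2, 5.8]
finger_gap: 0.0563
```

```bash
python3 - <<'E'
from h import *
e,R=tool();y=-60
go([e[0],e[1],e[2]],-60+47.8);print(state()["finger_gap"],state()["force"])
c=vision.camera("wrist");cv2.imwrite("pics/w2.png",c["image"][:,:,::-1])
c=vision.camera("top");cv2.imwrite("pics/t2.png",c["image"][:,:,::-1])
E
```

```text
pos [0.5492 0.1222 0.038 ] yawy -59.86 turn [-0.0012 -0.0011 -0.2648] shift [0. 0. 0.] max rows 6.7
0.0562713575035228 [-0.3287934  -0.21809385  5.82048502]
```

View pics/w2.png

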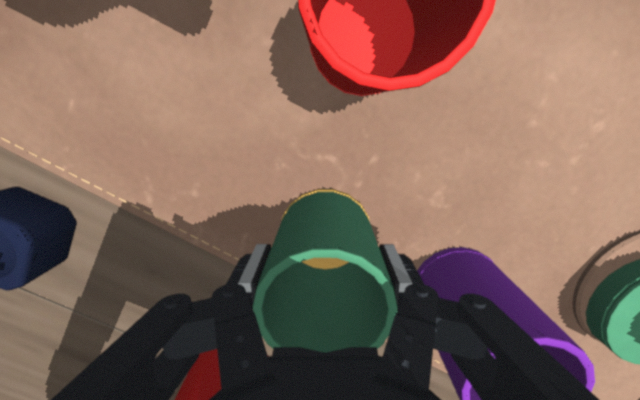

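Request:
{"method": "send_rows", "body": {
  "steps": [
    [[0,0,-0.02],[0,0,0],50],
    [[0,0,-0.05],[0,0,0],50],
    [[0,0,-0.08],[0,0,0],50],
    [[0,0,-0.11],[0,0,0],50],
    [[0,0,-0.14],[0,0,0],50],
    [[0,0,-0.17],[0,0,0],50],
    [[0,0,-0.2],[0,0,0],50],
    [[0,0,-0.225],[0,0,0],50],
    [[0,0,-0.245],[0,0,0],50],
    [[0,0,-0.258],[0,0,0],50],
    [[0,0,-0.265],[0,0,0],50],
    [[0,0,-0.265],[0,0,0],50],
    [[0,0,-0.265],[0,0,0],50]
  ]
}}

```text
time_s: 5.72
ee_pos: [0.5486, 0.1221, 0.0379]
tool_rot: [-0.003, 0.778, 0.628, 0.001]
force: [-1.9, -1.4, 4.0]
finger_gap: 0.0562
```

```bash
python3 - <<'E'
from h import *
go([.548,.122,.036],-12.2);print(state()["force"],state()["finger_gap"])
c=vision.camera("top");cv2.imwrite("pics/t3.png",c["image"][:,:,::-1]);crop(c,"pics/t3c.png",240,440,140,290,3)
s=vision.camera("scene");crop(s,"pics/s3c.png",240,440,140,290,3);np.savez("s3.npz",**s)
tag(c,(.5478,.122));tag(s,(.5478,.122))
E
```

```text
pos [0.5486 0.1221 0.0379] yawy -12.19 turn [-0.0011 -0.0013  0.0001] shift [-0.0019 -0.0058  0.0192] max rows 0.0
[-1.9022904  -1.35867094  3.99252446] 0.056247695888589265
side 99 ang mean 240.9 range [225.3 256.1]
px 316 323 196 208
```

View pics/s3c.png

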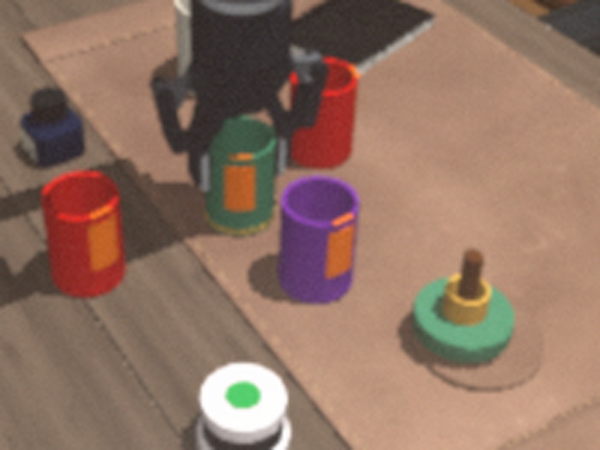

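View pics/t3c.png

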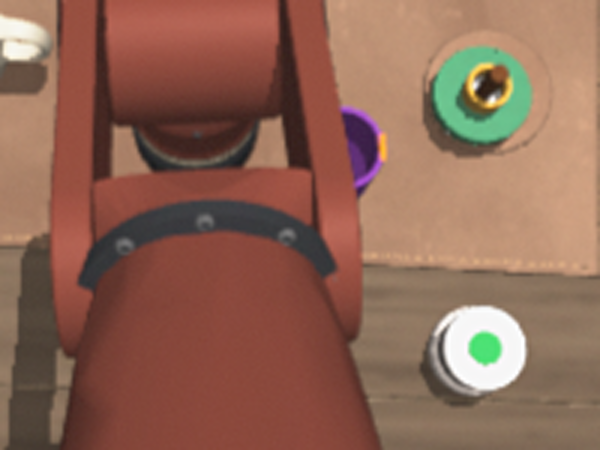

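Request:
{"method": "send_rows", "body": {
  "steps": [
    [[0,0,0],[0,0,0],70],
    [[0,0,0],[0,0,0],80],
    [[0,0,0],[0,0,0],90],
    [[0,0,0],[0,0,0],100],
    [[0,0,0],[0,0,0],100],
    [[0,0,0],[0,0,-0.1],100],
    [[0,0,0],[0,0,-0.3],100],
    [[0,0,0],[0,0,-0.55],100],
    [[0,0,0],[0,0,-0.8],100],
    [[0,0,0],[0,0,-0.95],100],
    [[0,0,0],[0,0,-1],100]
  ]
}}

```text
time_s: 6.73
ee_pos: [0.5517, 0.1219, 0.1425]
tool_rot: [-0.001, 0.778, 0.628, 0.004]
force: [-0.1, -0.3, -0.6]
finger_gap: 0.0854
```

```bash
python3 - <<'E'
from h import *
go([.548,.122,.23],-12.2);go([.6111,-.0807,.23],-12.2)
E
```

```text
pos [0.5517 0.1219 0.1425] yawy -12.18 turn [ 0.0012 -0.002   0.0001] shift [-0.0013 -0.0326 -0.8756] max rows 2.1
pos [0.5517 0.1219 0.1425] yawy -12.18 turn [ 0.0012 -0.002   0.0001] shift [-1.8495  1.0119 -0.8833] max rows 5.5
```

Request:
{"method": "send_rows", "body": {
  "steps": [
    [[0,0,0],[0,0,-0.3],100],
    [[0,0,0],[-0.3,0.17,-0.6],100],
    [[0,0,0],[-0.6,0.33,-0.85],100],
    [[0,0,0],[-0.8,0.5,-0.87],100],
    [[0,0,0],[-0.92,0.505,-0.88],100],
    [[0,0,0],[-0.92,0.505,-0.88],100]
  ]
}}

```text
time_s: 7.23
ee_pos: [0.5814, 0.0184, 0.2304]
tool_rot: [-0.0, 0.779, 0.627, 0.004]
force: [0.6, -0.2, -0.1]
finger_gap: 0.0859
```

```bash
python3 - <<'E'
from h import *
go([.6111,-.0807,.23],-12.2)
E
```

```text
pos [0.5814 0.0184 0.2304] yawy -12.38 turn [ 0.0014 -0.0018 -0.001 ] shift [-9.039e-01  5.028e-01  9.000e-04] max rows 2.5
```

Request:
{"method": "send_rows", "body": {
  "steps": [
    [[0,0,0],[-0.3,0.17,0],100],
    [[0,0,0],[-0.6,0.34,0],100],
    [[0,0,0],[-0.85,0.48,0],100],
    [[0,0,0],[-0.904,0.503,0],100],
    [[0,0,0],[-0.904,0.503,0],100],
    [[0,0,0],[-0.904,0.503,0],100]
  ]
}}

```text
time_s: 7.73
ee_pos: [0.6099, -0.0793, 0.2285]
tool_rot: [-0.002, 0.779, 0.627, 0.003]
force: [-0.4, 0.7, -0.6]
finger_gap: 0.0857
```

```bash
python3 - <<'E'
from h import *
go([.6111,-.0807,.1],-12.2)
c=vision.camera("wrist");cv2.imwrite("pics/w4.png",c["image"][:,:,::-1]);np.savez("w4.npz",**c)
t=vision.camera("top");crop(t,"pics/t4c.png",240,440,140,290,4);np.savez("t4.npz",**t)
s=vision.camera("scene");np.savez("s4.npz",**s)
for n,c in(("w",c),("t",t),("s",s)):
    W=dep(c);im=c["image"].astype(int)
    m=(abs(W[...,2]-.084)<.006)&(np.hypot(W[...,0]-.548,W[...,1]-.122)<.045)
    T=W[m]
    if len(T)>20:
        hull=cv2.convexHull(T[:,:2].astype(np.float32))[:,0].astype(float);ci=circ(hull);print(n,"tin",ci)
    g=green(c);print(n,g);ctr=ci[0];print("dir",np.degrees(np.arctan2(g[1]-ctr[1],g[0]-ctr[0]))%360)
    tag(c,ctr)
    L=(np.hypot(W[...,0]-.611,W[...,1]+.08)<.05)
    for nm,a,b in(("cap",.024,.038),("collar",.050,.060),("knob",.08,.092)):
        T=W[L&(W[...,2]>a)&(W[...,2]<b)]
        if len(T)>5:
            hull=cv2.convexHull(T[:,:2].astype(np.float32))[:,0].astype(float);print(n,nm,len(T),circ(hull),T.mean(0))
E
```

```text
pos [ 0.6099 -0.0793  0.2285] yawy -12.38 turn [ 0.0002 -0.0022 -0.001 ] shift [-0.0205  0.0136  1.2846] max rows 3.1
w tin (array([0.54699202, 0.12125223]), np.float64(0.028146439042211115))
green n 263
w [ 0.42915196 -0.07824854  0.048     ]
dir 239.4307297531767
rim 58 ang mean 240.1 range [223.5 254.9]
side 5 ang mean 248.4 range [244.3 252.5]
px 184 210 1 13
w cap 2239 (array([ 0.61250706, -0.08084918]), np.float64(0.03549852516936817)) [ 0.61305795 -0.07822403  0.03241568]
w collar 260 (array([ 0.61250565, -0.0810745 ]), np.float64(0.015708821878585855)) [ 0.61290677 -0.07778656  0.05411482]
w knob 155 (array([ 0.61272799, -0.08084775]), np.float64(0.0066458984916713155)) [ 0.61269819 -0.08024948  0.08585911]
t tin (array([0.54681114, 0.12226769]), np.float64(0.028516853975813657))
green n 82
t [ 0.42894419 -0.07749655  0.048     ]
dir 239.4581077341141
rim 6 ang mean 231.8 range [219.5 243.5]
side 4 ang mean 230.0 range [219.2 236.6]
px 314 318 199 205
t cap 653 (array([ 0.61124413, -0.08060915]), np.float64(0.03538870582631006)) [ 0.60856509 -0.07865958  0.03315087]
t collar 75 (array([ 0.61118481, -0.0810878 ]), np.float64(0.015193819545900211)) [ 0.60827481 -0.07856848  0.05484119]
t knob 39 (array([ 0.61139293, -0.08064258]), np.float64(0.006205935043388687)) [ 0.61106057 -0.08058862  0.08679231]
s tin (array([0.54646827, 0.11969306]), np.float64(0.028759176080131385))
green n 66
s [ 0.42855194 -0.08027357  0.048     ]
dir 239.47299396342294
side 86 ang mean 241.1 range [223.6 257.6]
px 316 323 196 208
s cap 512 (array([ 0.61033449, -0.08442498]), np.float64(0.035526567228949514)) [ 0.60316678 -0.09135055  0.03110922]
s collar 83 (array([ 0.61046907, -0.08435166]), np.float64(0.015617354851089612)) [ 0.60780589 -0.08662024  0.05329461]
s knob 36 (array([ 0.61120974, -0.08352184]), np.float64(0.006589720544429545)) [ 0.61000581 -0.08521552  0.08443436]
```

View pics/w4.png

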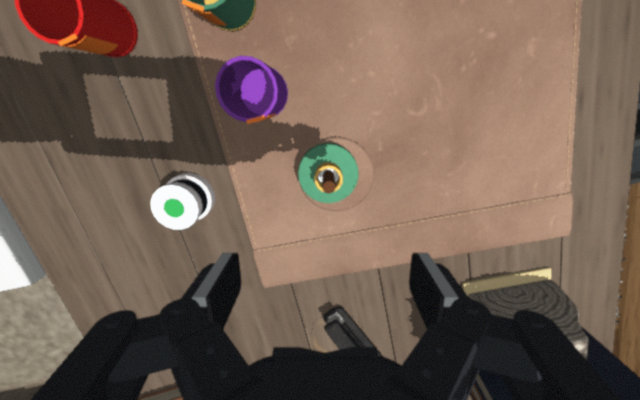

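View pics/t4c.png

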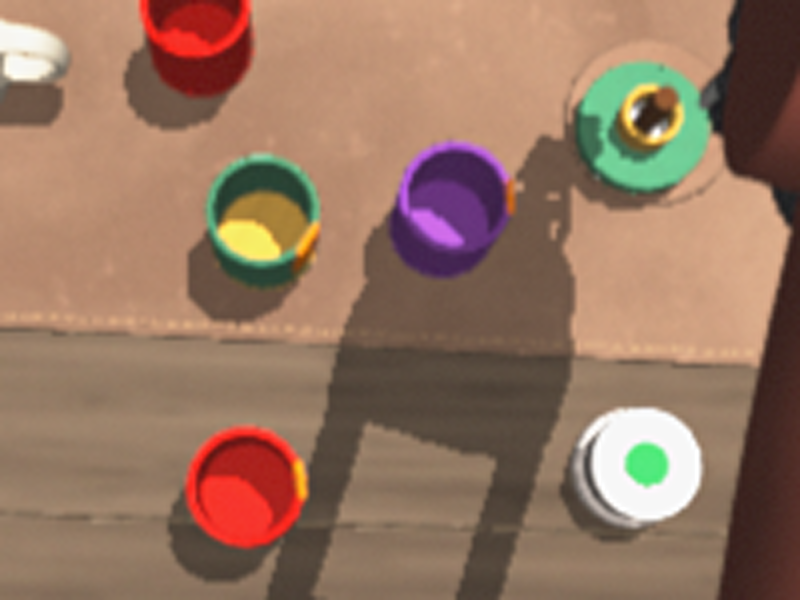

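```bash
python3 - <<'E'
from h import *
go([.612,-.0807,.14],-12.4)
E
```

```text
pos [ 0.6104 -0.0788  0.2295] yawy -12.27 turn [ 0.0009 -0.002   0.0007] shift [-0.0208  0.0172  0.8948] max rows 2.1
```

Request:
{"method": "send_rows", "body": {
  "steps": [
    [[0,0,0],[-0.02,0.017,0.15],80],
    [[0,0,0],[-0.02,0.017,0.4],60],
    [[0,0,0],[-0.02,0.017,0.65],50],
    [[0,0,0],[-0.02,0.017,0.8],45],
    [[0.001,-0.002,0],[-0.02,0.017,0.88],45],
    [[0.001,-0.002,0],[-0.02,0.017,0.88],45],
    [[0.001,-0.002,0],[-0.02,0.017,0.88],45]
  ]
}}

```text
time_s: 8.47
ee_pos: [0.6121, -0.0798, 0.1417]
tool_rot: [-0.0, 0.778, 0.628, -0.0]
force: [0.1, 0.5, 0.3]
finger_gap: 0.0382
```

```bash
python3 - <<'E'
from h import *
go([.612,-.0807,.061],-12.4);print(state()["finger_gap"])
E
```

```text
pos [ 0.6121 -0.0798  0.1417] yawy -12.21 turn [-0.0001 -0.      0.0011] shift [-0.0097  0.001   0.8075] max rows 1.9
0.03816187125910538
```

Request:
{"method": "send_rows", "body": {
  "steps": [
    [[0,0,0],[-0.01,0.001,0.12],45],
    [[0,0,0],[-0.01,0.001,0.3],45],
    [[0,0,0],[-0.01,0.001,0.48],45],
    [[0,0,0],[-0.01,0.001,0.65],45],
    [[0,0,0],[-0.01,0.001,0.76],45],
    [[0,0,0],[-0.01,0.001,0.8],45],
    [[0,0,0],[-0.01,0.001,0.8],45],
    [[0,0,0],[-0.01,0.001,0.8],45]
  ]
}}

```text
time_s: 9.13
ee_pos: [0.6127, -0.0809, 0.0625]
tool_rot: [0.0, 0.778, 0.628, 0.0]
force: [0.5, -0.2, -0.3]
finger_gap: 0.0382
```

```bash
python3 - <<'E'
from h import *
go([.612,-.0807,.061],-12.4);print(state()["finger_gap"])
c=vision.camera("wrist");cv2.imwrite("pics/w5.png",c["image"][:,:,::-1])
E
```

```text
pos [ 0.6127 -0.0809  0.0625] yawy -12.2 turn [ 0.0003 -0.      0.0011] shift [ 0.0004 -0.0077  0.0152] max rows 0.0
0.038229002040719995
```

View pics/w5.png

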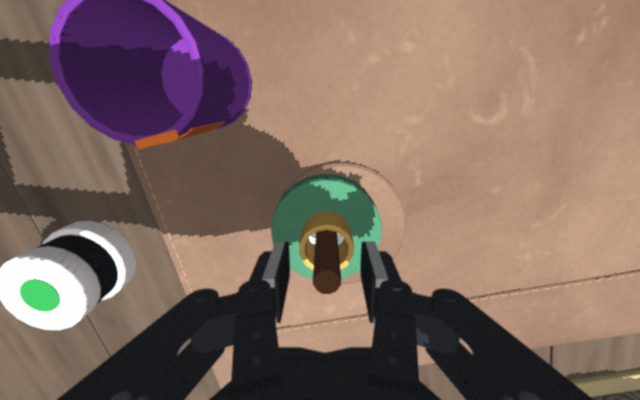

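Request:
{"method": "send_rows", "body": {
  "steps": [
    [[0,0,0],[0,0,0],30],
    [[0,0,0],[0,0,0],20],
    [[0,0,0],[0,0,0],10],
    [[0,0,0],[0,0,0],5],
    [[0,0,0],[0,0,0],5],
    [[0,0,0],[0,0,0],5]
  ],
  "grip_force": 60
}}

```text
time_s: 9.68
ee_pos: [0.614, -0.0812, 0.0646]
tool_rot: [0.001, 0.778, 0.628, 0.001]
force: [-2.0, -0.6, 5.1]
finger_gap: 0.0118
```

```bash
python3 - <<'E'
from h import *
e,R=tool();print(e,state()["finger_gap"],state()["force"]);go([e[0],e[1],.2],-12.2)
c=vision.camera("wrist");cv2.imwrite("pics/w6.png",c["image"][:,:,::-1])
c=vision.camera("scene");crop(c,"pics/s6.png",240,440,140,290,3)
E
```

```text
[ 0.61397457 -0.08121528  0.06463374] 0.011837118718999564 [-1.97379091 -0.58855882  5.05891154]
pos [ 0.614  -0.0812  0.0646] yawy -12.2 turn [ 0.0012  0.     -0.    ] shift [-1.0000e-04  5.0000e-03 -1.3537e+00] max rows 3.2
```

View pics/s6.png

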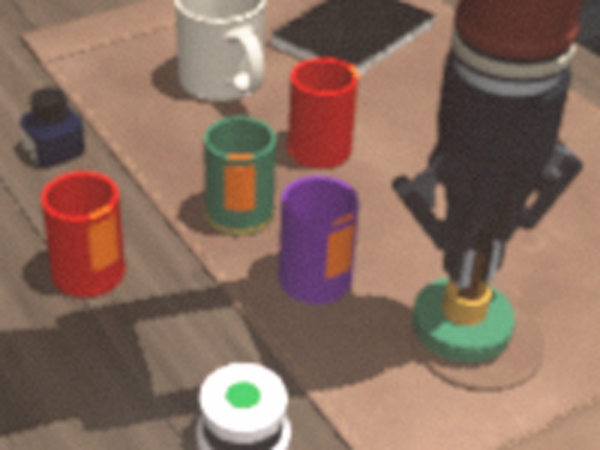

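Request:
{"method": "send_rows", "body": {
  "steps": [
    [[0,0,0],[0,0,-0.05],5],
    [[0,0,0],[0,0,-0.12],5],
    [[0,0,0],[0,0,-0.22],5],
    [[0,0,0],[0,0,-0.34],5],
    [[0,0,0],[0,0,-0.46],5],
    [[0,0,0],[0,0,-0.6],5],
    [[0,0,0],[0,0,-0.74],5],
    [[0,0,0],[0,0,-0.86],5],
    [[0,0,0],[0,0,-0.95],5],
    [[0,0,0],[0,0,-1.0],5],
    [[0,0,0],[0,0,-1.0],5],
    [[0,0,0],[0,0,-1.0],5]
  ]
}}

```text
time_s: 10.78
ee_pos: [0.6135, -0.0811, 0.1647]
tool_rot: [0.002, 0.778, 0.628, 0.001]
force: [0.5, -0.5, -2.3]
finger_gap: 0.0119
```

```bash
python3 - <<'E'
from h import *
e,R=tool();print(e,state()["finger_gap"],state()["force"]);go([.5497,.1218,.18],-12.2)
c=vision.camera("wrist");cv2.imwrite("pics/w7.png",c["image"][:,:,::-1])
c=vision.camera("scene");crop(c,"pics/s7.png",240,440,100,290,3)
E
```

```text
[ 0.61354663 -0.08110848  0.16472976] 0.011850521422666759 [ 0.48896666 -0.48370577 -2.25695609]
pos [ 0.6135 -0.0811  0.1647] yawy -12.2 turn [ 0.0012  0.     -0.    ] shift [ 1.8482 -1.0524 -0.1568] max rows 5.1
```

View pics/s7.png

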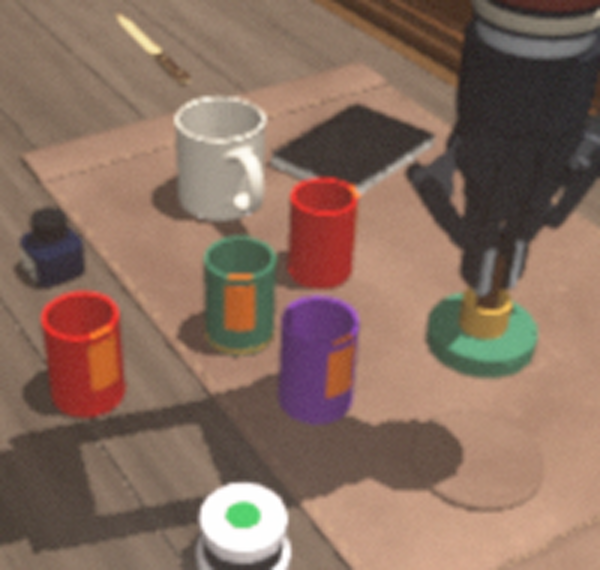

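View pics/w7.png

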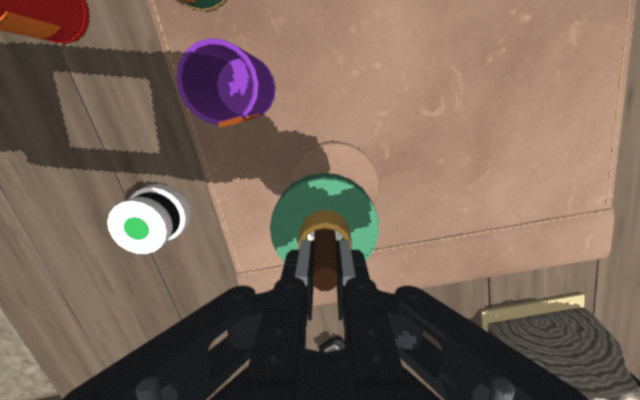

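Request:
{"method": "send_rows", "body": {
  "steps": [
    [[0,0,0],[0.02,-0.012,-0.03],5],
    [[0,0,0],[0.08,-0.046,-0.07],5],
    [[0,0,0],[0.17,-0.097,-0.11],5],
    [[0,0,0],[0.29,-0.165,-0.14],5],
    [[0,0,0],[0.42,-0.24,-0.157],5],
    [[0,0,0],[0.55,-0.313,-0.157],5],
    [[0,0,0],[0.67,-0.381,-0.157],5],
    [[0,0,0],[0.77,-0.438,-0.157],5],
    [[0,0,0],[0.85,-0.484,-0.157],5],
    [[0,0,0],[0.9,-0.512,-0.157],5],
    [[0,0,0],[0.924,-0.526,-0.157],5],
    [[0,0,0],[0.924,-0.526,-0.157],5],
    [[0,0,0],[0.924,-0.526,-0.157],5]
  ]
}}

```text
time_s: 11.97
ee_pos: [0.581, 0.0202, 0.1791]
tool_rot: [0.001, 0.778, 0.628, 0.0]
force: [0.9, -0.7, -1.9]
finger_gap: 0.0117
```

```bash
python3 - <<'E'
from h import *
e,R=tool();print(e,state()["finger_gap"],state()["force"]);go([.5497,.1218,.18],-12.2)
E
```

```text
[0.58104147 0.02020984 0.17908396] 0.011693822908306247 [ 0.90563636 -0.67348047 -1.9164502 ]
pos [0.581  0.0202 0.1791] yawy -12.21 turn [ 0.0006  0.0001 -0.    ] shift [ 0.9267 -0.5211 -0.0105] max rows 2.5
```

Request:
{"method": "send_rows", "body": {
  "steps": [
    [[0,0,0],[0.02,-0.012,0],5],
    [[0,0,0],[0.08,-0.046,0],5],
    [[0,0,0],[0.17,-0.097,0],5],
    [[0,0,0],[0.29,-0.165,0],5],
    [[0,0,0],[0.42,-0.24,0],5],
    [[0,0,0],[0.55,-0.313,0],5],
    [[0,0,0],[0.67,-0.381,0],5],
    [[0,0,0],[0.77,-0.438,0],5],
    [[0,0,0],[0.85,-0.482,0],5],
    [[0,0,0],[0.9,-0.508,0],5],
    [[0,0,0],[0.927,-0.521,0],5],
    [[0,0,0],[0.927,-0.521,0],5],
    [[0,0,0],[0.927,-0.521,0],5]
  ]
}}

```text
time_s: 13.05
ee_pos: [0.5499, 0.1216, 0.179]
tool_rot: [0.001, 0.778, 0.628, 0.0]
force: [0.8, 0.4, -2.1]
finger_gap: 0.0114
```

```bash
python3 - <<'E'
from h import *
e,R=tool();print(e,state()["finger_gap"],state()["force"]);go([.5497,.1218,.18],-12.2)
c=vision.camera("wrist");cv2.imwrite("pics/w8.png",c["image"][:,:,::-1]);np.savez("w8.npz",**c)
c=vision.camera("scene");crop(c,"pics/s8.png",270,390,120,240,5);np.savez("s8.npz",**c)
for n in("w8","s8"):
    c=dict(np.load(n+".npz"));W=dep(c);im=c["image"].astype(int)
    L=(np.hypot(W[...,0]-.548,W[...,1]-.122)<.06)
    for nm,a,b in(("cap",.138,.150),("tinrim",.076,.091)):
        m=L&(W[...,2]>a)&(W[...,2]<b)&(im[...,1]>im[...,0]*1.25)
        T=W[m]
        if len(T)>5:
            hull=cv2.convexHull(T[:,:2].astype(np.float32))[:,0].astype(float);print(n,nm,len(T),circ(hull),T.min(0),T.max(0))
E
```

```text
[0.54990204 0.12160448 0.17900198] 0.011411552743402695 [ 0.77193969  0.40872086 -2.12023951]
pos [0.5499 0.1216 0.179 ] yawy -12.21 turn [ 0.0007  0.0002 -0.    ] shift [ 0.0015 -0.0024 -0.01  ] max rows 0.0
w8 cap 5099 (array([0.54904523, 0.12190155]), np.float64(0.035339941036943885)) [0.51367387 0.09437132 0.1380658 ] [0.5844476  0.15723835 0.14906835]
w8 tinrim 305 (array([0.54812456, 0.12321765]), np.float64(0.02836155465892763)) [0.52742682 0.13466761 0.0760284 ] [0.57403529 0.15160099 0.08507008]
s8 cap 324 (array([0.54661334, 0.11569579]), np.float64(0.03391702046838837)) [0.51172659 0.08216055 0.13808789] [0.58107212 0.14955547 0.14817292]
s8 tinrim 86 (array([0.54695209, 0.11887437]), np.float64(0.02772751138926976)) [0.51911003 0.09043712 0.07612477] [0.57453554 0.14666917 0.08391488]
```

View pics/s8.png

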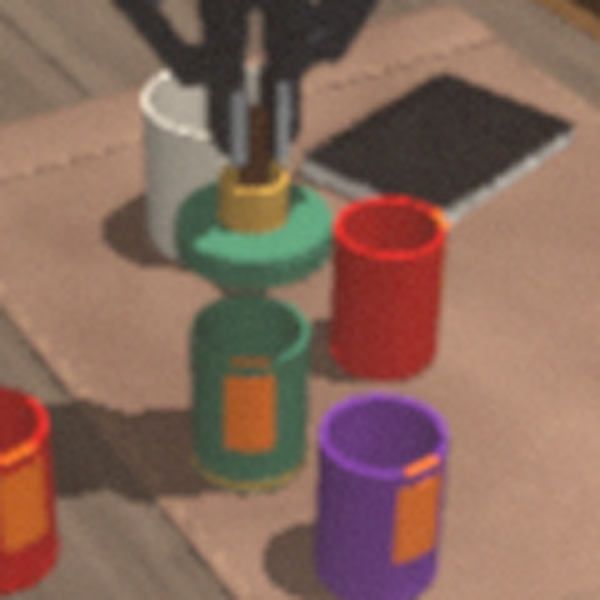

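View pics/w8.png

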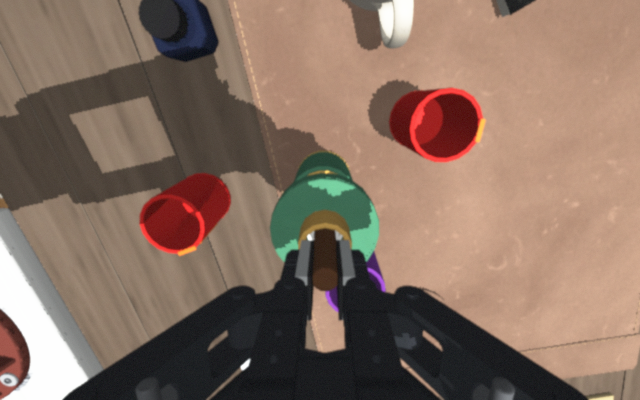

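Request:
{"method": "send_rows", "body": {
  "steps": [
    [[0,0,0],[0.005,-0.005,0.05],5],
    [[0,0,0],[0.005,-0.005,0.12],5],
    [[0,0,0],[0.005,-0.005,0.2],5],
    [[0,0,0],[0.005,-0.005,0.27],5],
    [[0,0,0],[0.005,-0.005,0.31],5],
    [[0,0,0],[0.005,-0.005,0.32],5],
    [[0,0,0],[0.005,-0.005,0.32],5]
  ]
}}

```text
time_s: 13.73
ee_pos: [0.5491, 0.1218, 0.146]
tool_rot: [0.001, 0.779, 0.628, -0.0]
force: [0.8, -0.4, -1.6]
finger_gap: 0.0116
```

```bash
python3 - <<'E'
from h import *
e,R=tool();print(e,state()["finger_gap"],state()["force"]);go([.5495,.1222,.147],-12.2)
c=vision.camera("wrist");cv2.imwrite("pics/w9.png",c["image"][:,:,::-1]);np.savez("w9.npz",**c)
c=vision.camera("scene");crop(c,"pics/s9.png",270,390,120,240,5);np.savez("s9.npz",**c)
for n in("w9",):
    c=dict(np.load(n+".npz"));W=dep(c);im=c["image"].astype(int)
    L=(np.hypot(W[...,0]-.548,W[...,1]-.122)<.06)
    for nm,a,b in(("cap",.106,.118),("tinrim",.076,.091)):
        m=L&(W[...,2]>a)&(W[...,2]<b)&(im[...,1]>im[...,0]*1.25)
        T=W[m]
        if len(T)>5:
            hull=cv2.convexHull(T[:,:2].astype(np.float32))[:,0].astype(float);print(n,nm,len(T),circ(hull),T.min(0),T.max(0))
E
```

```text
[0.54907515 0.12176972 0.14601402] 0.011600474950852913 [ 0.79608847 -0.44683256 -1.61232443]
pos [0.5491 0.1218 0.146 ] yawy -12.25 turn [ 0.0001  0.0004 -0.0003] shift [ 0.0051  0.0032 -0.0099] max rows 0.0
w9 cap 5075 (array([0.54821456, 0.12198621]), np.float64(0.03540479971830448)) [0.51289412 0.09477123 0.10609603] [0.58355025 0.15748224 0.11617857]
```

View pics/s9.png

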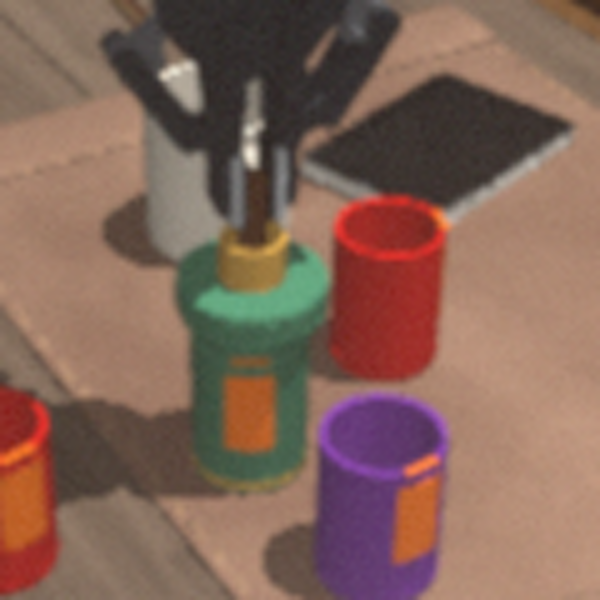

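View pics/w9.png

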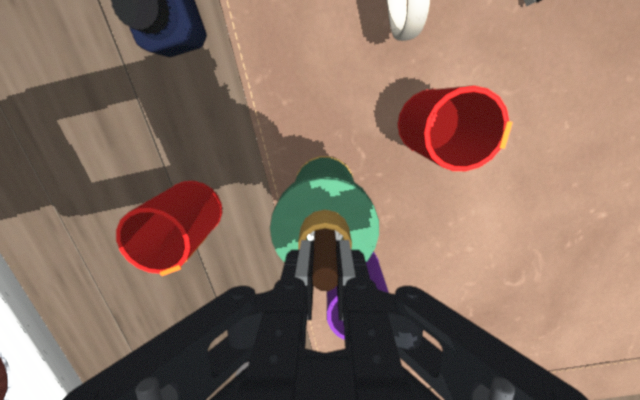

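```bash
python3 - <<'E'
from h import *
c=dict(np.load("s9.npz"));im=c["image"].astype(float)
G=(im[...,1]-im[...,0])
for r in range(168,218,3):
    g=G[r,300:345].copy(); g=np.interp(np.arange(0,45,.1),np.arange(45),g)
    idx=np.where(g>8)[0]
    if len(idx): print(r,300+idx[0]/10,300+idx[-1]/10,"c",300+(idx[0]+idx[-1])/20)
p=lambda X:(lambda q:(c["fx"]*q[0]/q[2]+c["cx"],c["fy"]*q[1]/q[2]+c["cy"]))(c["R"]@np.array(X)+c["t"])
print(p([.548,.122,.1]),p([.548,.122,.05]),p([.549,.1215,.1]))
E
```

```text
168 310.9 312.8 c 311.85
171 306.5 333.6 c 320.05
174 305.6 335.1 c 320.35
177 305.5 335.2 c 320.35
180 305.8 334.5 c 320.15
183 306.8 334.2 c 320.5
186 308.5 332.0 c 320.25
189 308.8 330.5 c 319.65
192 308.7 331.0 c 319.85
195 309.0 330.6 c 319.8
198 309.0 330.4 c 319.7
201 309.0 330.4 c 319.7
204 308.9 330.3 c 319.6
207 308.8 330.2 c 319.5
210 309.3 330.0 c 319.65
213 311.1 328.2 c 319.65
(np.float64(319.1940737247537), np.float64(179.01610733427427)) (np.float64(319.14673165529524), np.float64(195.7927281666228)) (np.float64(319.6680138912927), np.float64(178.99446417830845))
```

Request:
{"method": "send_rows", "body": {
  "steps": [
    [[0,0,0],[0.004,-0.008,0.0],5],
    [[0,0,0],[0.004,-0.008,0.03],5],
    [[0,0,0],[0.004,-0.008,0.06],5],
    [[0,0,0],[0.004,-0.008,0.08],5],
    [[0,0,0],[0.004,-0.008,0.1],5],
    [[0,0,0],[0.004,-0.008,0.12],5],
    [[0,0,0],[0.004,-0.008,0.12],5]
  ]
}}

```text
time_s: 14.42
ee_pos: [0.5487, 0.1224, 0.1344]
tool_rot: [0.001, 0.778, 0.628, 0.0]
force: [-0.8, 0.1, -2.3]
finger_gap: 0.0119
```

```bash
python3 - <<'E'
from h import *
go([.5484,.1224,.1246],-12.2)
c=vision.camera("scene");crop(c,"pics/s10.png",270,390,120,240,5)
E
```

```text
pos [0.5487 0.1224 0.1344] yawy -12.24 turn [ 0.0004  0.0003 -0.0002] shift [-0.0005 -0.0034  0.0982] max rows 0.2
```

View pics/s10.png

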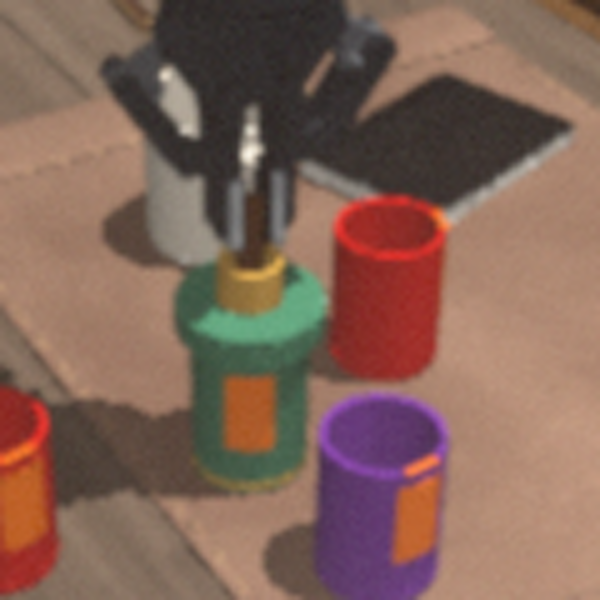

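Request:
{"method": "send_rows", "body": {
  "steps": [
    [[0,0,0],[0,0,0.015],5],
    [[0,0,0],[0,0,0.03],5],
    [[0,0,0],[0,0,0.045],5],
    [[0,0,0],[0,0,0.06],5],
    [[0,0,0],[0,0,0.075],5],
    [[0,0,0],[0,0,0.085],5],
    [[0,0,0],[0,0,0.093],5],
    [[0,0,0],[0,0,0.1],5],
    [[0,0,0],[0,0,0.1],5],
    [[0,0,0],[0,0,0.1],5]
  ]
}}

```text
time_s: 15.3
ee_pos: [0.549, 0.1224, 0.1247]
tool_rot: [0.001, 0.778, 0.628, 0.0]
force: [-0.1, 0.1, -1.4]
finger_gap: 0.0119
```

```bash
python3 - <<'E'
from h import *
go([.5484,.1224,.1246],-12.2)
c=vision.camera("scene");crop(c,"pics/s11.png",270,390,120,240,5);tag(c,(.5465,.1197))
W=dep(c);L=(np.hypot(W[...,0]-.548,W[...,1]-.122)<.04)&(W[...,2]>.075)&(W[...,2]<.13)
print(np.histogram(W[L][:,2],bins=np.arange(.075,.131,.004)))
c=vision.camera("wrist");W=dep(c);L=(np.hypot(W[...,0]-.548,W[...,1]-.122)<.036)&(W[...,2]>.075)&(W[...,2]<.13)
print(np.histogram(W[L][:,2],bins=np.arange(.075,.131,.002)))
E
```

```text
pos [0.549  0.1224 0.1247] yawy -12.25 turn [ 0.0006  0.0002 -0.0003] shift [-0.0011 -0.006   0.0013] max rows 0.0
side 76 ang mean 239.6 range [223.3 257.1]
px 316 323 198 208
(array([ 26,  43,  44,  99, 230,  17,  19,  27,  22,  47,   8,   9,   9,
        12]), array([0.075, 0.079, 0.083, 0.087, 0.091, 0.095, 0.099, 0.103, 0.107,
       0.111, 0.115, 0.119, 0.123, 0.127, 0.131]))
(array([   5,   33,   52,   55,   44,   49,  120,   80, 3501, 1488,   60,
         61,   61,   78,   95,   91,  103,   99,   96,  334,  126,   31,
         36,   35,   38,   36,   59,   49]), array([0.075, 0.077, 0.079, 0.081, 0.083, 0.085, 0.087, 0.089, 0.091,
       0.093, 0.095, 0.097, 0.099, 0.101, 0.103, 0.105, 0.107, 0.109,
       0.111, 0.113, 0.115, 0.117, 0.119, 0.121, 0.123, 0.125, 0.127,
       0.129, 0.131]))
```

View pics/s11.png

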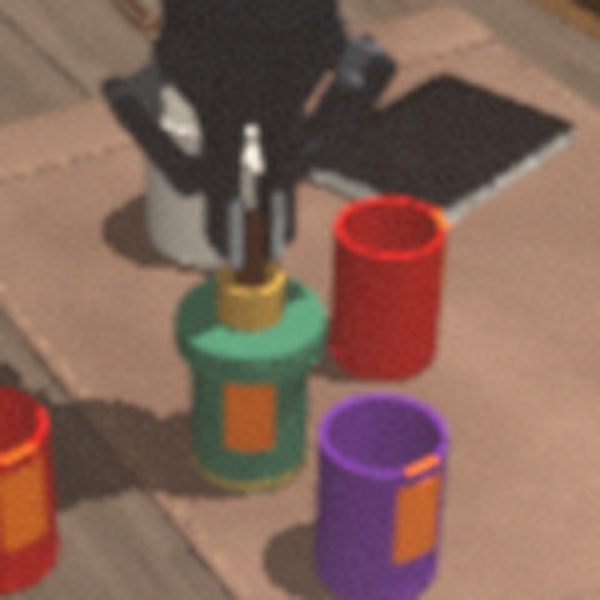

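Request:
{"method": "send_rows", "body": {
  "steps": [
    [[0,0,0],[0,0,0.008],5],
    [[0,0,0],[0,0,0.012],5],
    [[0,0,0],[0,0,0.016],5],
    [[0,0,0],[0,0,0.016],5]
  ]
}}

```text
time_s: 15.73
ee_pos: [0.5496, 0.1225, 0.1247]
tool_rot: [0.001, 0.778, 0.628, 0.001]
force: [-2.5, -0.7, 4.5]
finger_gap: 0.0119
```

Request:
{"method": "send_rows", "body": {
  "steps": [
    [[0,0,0],[0,0,0],15],
    [[0,0,0],[0,0,0],25],
    [[0,0,0],[0,0,0],40],
    [[0,0,0],[0,0,0],55],
    [[0,0,0],[0,0,0],60],
    [[0,0,0],[0,0,0],60]
  ]
}}

```text
time_s: 16.23
ee_pos: [0.5496, 0.1225, 0.1246]
tool_rot: [0.001, 0.778, 0.628, 0.001]
force: [-0.2, 0.0, 0.5]
finger_gap: 0.0514
```

```bash
python3 - <<'E'
from h import *
go([.5484,.1224,.099],-12.2);print(state()["finger_gap"])
c=vision.camera("scene");crop(c,"pics/s12.png",270,390,120,240,5);tag(c,(.5465,.1197))
c=vision.camera("wrist");cv2.imwrite("pics/w12.png",c["image"][:,:,::-1]);W=dep(c)
L=(np.hypot(W[...,0]-.548,W[...,1]-.122)<.045)
for nm,a,b in(("cap",.088,.098),("collar",.110,.118),("knob",.140,.152)):
    m=L&(W[...,2]>a)&(W[...,2]<b);
    T=W[m]
    if len(T)>5:
        hull=cv2.convexHull(T[:,:2].astype(np.float32))[:,0].astype(float);print(nm,len(T),circ(hull),np.median(T[:,2]))
E
```

```text
pos [0.5496 0.1225 0.1246] yawy -12.24 turn [ 0.0009  0.0001 -0.0002] shift [-0.0035 -0.0127  0.2561] max rows 0.6
0.05137376675853176
side 75 ang mean 240.7 range [223.9 258.4]
px 316 323 198 208
cap 6071 (array([0.54867398, 0.12261801]), np.float64(0.035602027749213006)) 0.09257063863520534
collar 985 (array([0.54880842, 0.12270642]), np.float64(0.01570652187719518)) 0.11429997713145694
knob 1811 (array([0.55100571, 0.13086072]), np.float64(0.03511567780195908)) 0.1462076003953536
```

View pics/s12.png

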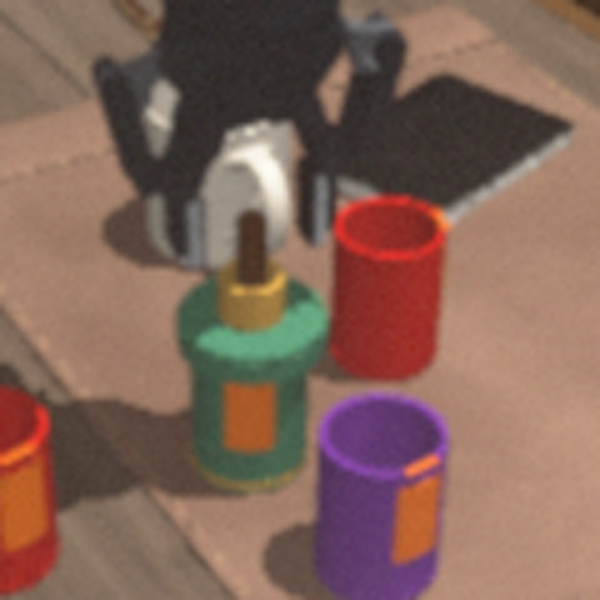

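View pics/w12.png

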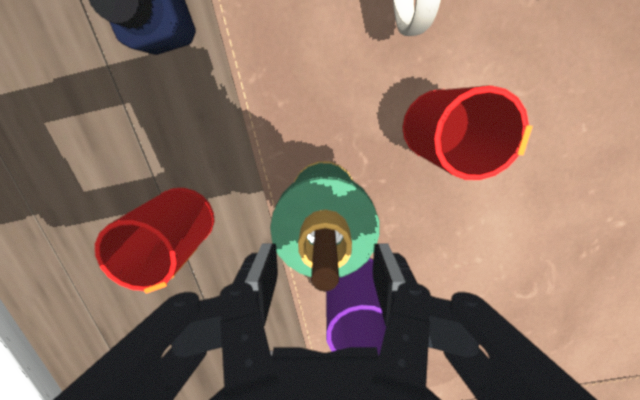

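Request:
{"method": "send_rows", "body": {
  "steps": [
    [[0,0,0],[0,-0.006,0.03],60],
    [[0,0,0],[0,-0.006,0.09],60],
    [[0,0,0],[0,-0.006,0.15],60],
    [[0,0,0],[0,-0.006,0.2],60],
    [[0,0,0],[0,-0.006,0.24],60],
    [[0,0,0],[0,-0.006,0.256],60],
    [[0,0,0],[0,-0.006,0.256],60]
  ]
}}

```text
time_s: 16.92
ee_pos: [0.5485, 0.1225, 0.0981]
tool_rot: [0.001, 0.778, 0.628, 0.0]
force: [0.9, 0.2, -0.2]
finger_gap: 0.0511
```

Request:
{"method": "send_rows", "body": {
  "steps": [
    [[0,0,0],[0,0,0],52],
    [[0,0,0],[0,0,0],46],
    [[0,0,0],[0,0,0],42],
    [[0,0,0],[0,0,0],38],
    [[0,0,0],[0,0,0],34],
    [[0,0,0],[0,0,0],30],
    [[0,0,0],[0,0,0],26],
    [[0,0,0],[0,0,0],26]
  ],
  "grip_force": 40
}}

```text
time_s: 17.58
ee_pos: [0.5491, 0.1226, 0.0987]
tool_rot: [0.001, 0.778, 0.628, 0.001]
force: [0.4, 0.3, 3.6]
finger_gap: 0.0304
```

```bash
python3 - <<'E'
from h import *
e,R=tool();go([e[0],e[1],.199],-12.2);print(state()["finger_gap"])
c=vision.camera("scene");crop(c,"pics/s13.png",270,390,120,240,5);tag(c,(.5465,.1197))
c=vision.camera("wrist");cv2.imwrite("pics/w13.png",c["image"][:,:,::-1])
E
```

```text
pos [0.5491 0.1226 0.0987] yawy -12.24 turn [ 0.0008  0.0002 -0.0002] shift [-5.0000e-04  2.6000e-03 -1.0026e+00] max rows 2.4
0.030364448402571645
side 81 ang mean 240.6 range [224.  258.1]
px 316 323 198 208
```

View pics/s13.png

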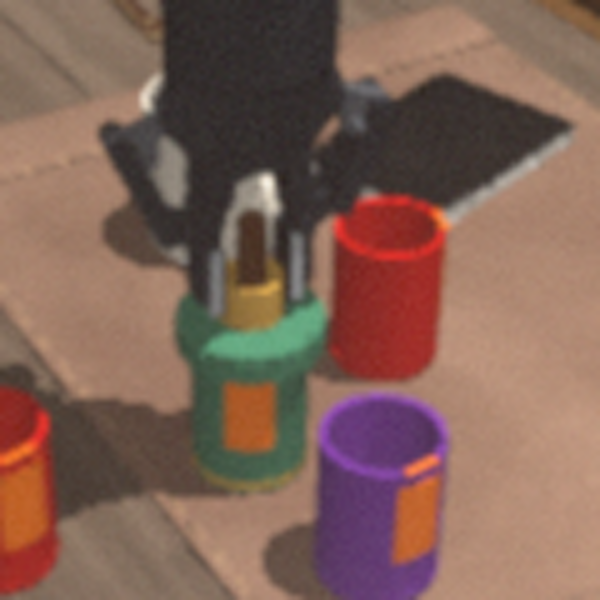

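View pics/w13.png

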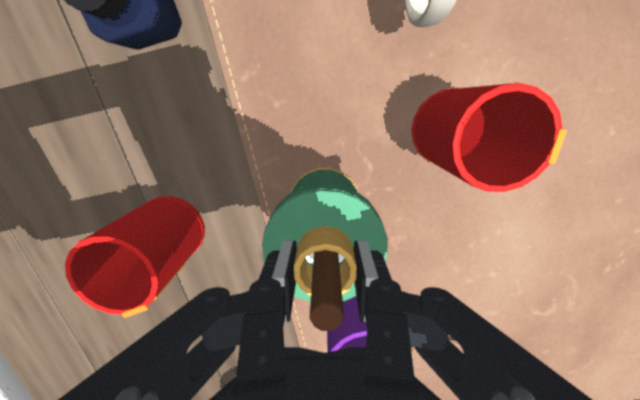

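Request:
{"method": "send_rows", "body": {
  "steps": [
    [[0,0,0],[0,0,-0.04],26],
    [[0,0,0],[0,0,-0.09],26],
    [[0,0,0],[0,0,-0.14],26],
    [[0,0,0],[0,0,-0.2],26],
    [[0,0,0],[0,0,-0.27],26],
    [[0,0,0],[0,0,-0.34],26],
    [[0,0,0],[0,0,-0.41],26],
    [[0,0,0],[0,0,-0.48],26],
    [[0,0,0],[0,0,-0.55],26],
    [[0,0,0],[0,0,-0.62],26],
    [[0,0,0],[0,0,-0.69],26],
    [[0,0,0],[0,0,-0.76],26],
    [[0,0,0],[0,0,-0.83],26],
    [[0,0,0],[0,0,-0.9],26],
    [[0,0,0],[0,0,-0.95],26],
    [[0,0,0],[0,0,-0.98],26],
    [[0,0,0],[0,0,-1.0],26],
    [[0,0,0],[0,0,-1.0],26]
  ]
}}

```text
time_s: 19.18
ee_pos: [0.5491, 0.1227, 0.1991]
tool_rot: [0.001, 0.778, 0.628, 0.001]
force: [0.9, 0.8, -0.4]
finger_gap: 0.0306
```

Request:
{"method": "send_rows", "body": {
  "steps": [
    [[0,0,0],[0,0,-0.03],26],
    [[0,0,0],[0,0,-0.08],26],
    [[0,0,0],[0,0,-0.13],26],
    [[0,0,0],[0,0,-0.18],26],
    [[0,0,0],[0,0,-0.2],26],
    [[0,0,0],[0,0,-0.2],26],
    [[0,0,0],[0,0,-0.2],26],
    [[0,0,0],[0,0,-0.2],26],
    [[0,0,0],[0,0,-0.2],26],
    [[0,0,0],[0,0,-0.2],26]
  ]
}}

```text
time_s: 20.02
ee_pos: [0.5487, 0.1227, 0.2188]
tool_rot: [0.001, 0.778, 0.628, 0.001]
force: [0.3, 0.5, -1.6]
finger_gap: 0.0303
```

```bash
python3 - <<'E'
from h import *
s=state();print(s["time_s"],s["ee_pos"],s["finger_gap"],s["force"],abs(s["qd"]).max())
c=vision.camera("scene");crop(c,"pics/s14.png",250,410,80,230,4);tag(c,(.5465,.1197));print(green(c))
W=dep(c);m=(np.hypot(W[...,0]-.5465,W[...,1]-.1197)<.04)
print(np.histogram(W[m][:,2],bins=np.arange(.06,.25,.01)))
c=vision.camera("wrist");cv2.imwrite("pics/w14.png",c["image"][:,:,::-1])
E
```

```text
20.0167 [0.5487376  0.12270778 0.21877389] 0.030314757264858973 [ 0.33721385  0.54102311 -1.63259291] 0.0012169859579729495
side 62 ang mean 244.5 range [227.7 257.9]
px 316 323 196 208
green n 67
[ 0.42848683 -0.08013132  0.048     ]
(array([ 78,  82, 282,  30,  24,  20,  22,  20,  29,   0,   0,   0,   0,
        55, 140, 297, 125, 127]), array([0.06, 0.07, 0.08, 0.09, 0.1 , 0.11, 0.12, 0.13, 0.14, 0.15, 0.16,
       0.17, 0.18, 0.19, 0.2 , 0.21, 0.22, 0.23, 0.24]))
```

View pics/s14.png

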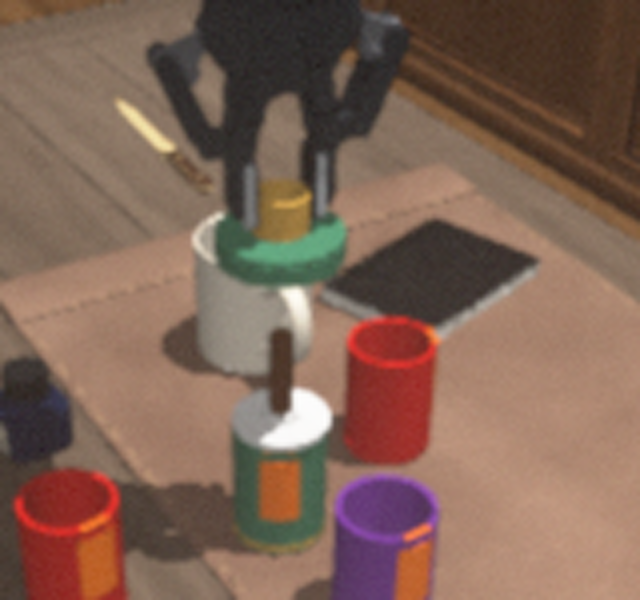

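View pics/w14.png

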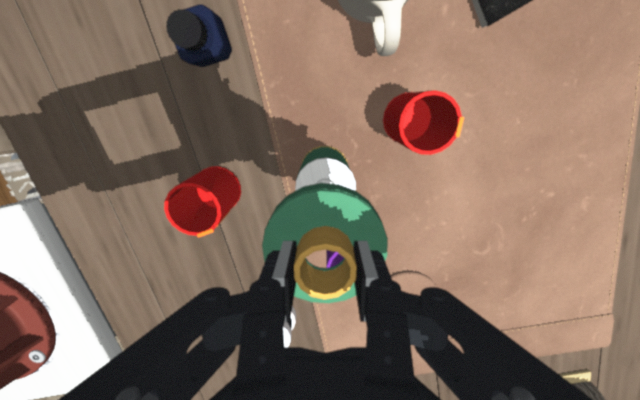

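```bash
python3 - <<'E'
from h import *
def f(c,n):
    im=c["image"].astype(float);G=im[...,1]-im[...,0];O=im[...,0]-im[...,1]
    for r0,r1 in((198,207),):
        g=G[r0:r1,300:345].mean(0);o=O[r0:r1,300:345].mean(0)
        xs=np.arange(0,45,.05);g=np.interp(xs,np.arange(45),g);o=np.interp(xs,np.arange(45),o)
        gi=xs[g>10];oi=xs[o>40]+300;gc=300+(gi[0]+gi[-1])/2
        print(n,"tin c",gc,"w",gi[-1]-gi[0],"tag",oi[0],oi[-1],"c",oi.mean(),"off deg",np.degrees(np.arcsin((oi.mean()-gc)/((gi[-1]-gi[0])/2))))
for n in("s4","s8","s9"): f(dict(np.load(n+".npz")),n)
s=vision.camera("scene");f(s,"now");f(vision.camera("scene"),"now")
for k in range(2):
    s=vision.camera("scene");W=dep(s)
    m=(np.hypot(W[...,0]-.5465,W[...,1]-.1197)<.033)&(abs(W[...,2]-.088)<.006);T=W[m]
    hull=cv2.convexHull(T[:,:2].astype(np.float32))[:,0].astype(float);ci=circ(hull);print("flange",ci,np.median(T[:,2]));tag(s,ci[0])
E
```

```text
s4 tin c 319.725 w 21.15 tag 314.6 344.95 c 329.53161375661375 off deg 68.02379702018173
s8 tin c 319.625 w 21.35 tag 314.65 344.95 c 330.2319861431871 off deg 83.52882349805358
s9 tin c 319.65 w 21.3 tag 314.65 344.95 c 330.23897911832944 off deg 83.86365671952645
now tin c 319.65 w 21.2 tag 314.65 344.95 c 330.2253472222222 off deg 86.09157452704962
now tin c 319.7 w 21.1 tag 314.65 344.95 c 330.21856148491884 off deg 85.57564139800111
flange (array([0.5471572 , 0.11908307]), np.float64(0.029076353036083583)) 0.08750802587461853
side 59 ang mean 242.5 range [226.3 256.2]
px 316 323 196 208
flange (array([0.54671921, 0.11891826]), np.float64(0.029084529792918305)) 0.08755451570161735
side 65 ang mean 241.9 range [223.  257.2]
px 316 323 196 208
```

```bash
python3 - <<'E'
from rig import bot
print(bot.finish_job())
E
```

```text
the job is handed in; nothing more can be done
None
```

I did the three steps in order and handed the job in; the robot clock read about 20 s of the 58 s, and no verdict is given.

**Tin:** I turned it about 48° where it stood and let go. The tag measured 240–241° against a reader direction of 239.5°. After I lifted the outer lid off, depth readings of the tag came out at 242–244.5°, but the tin and tag edges in the image had not moved from before, so I took that as depth noise. A check of the tag's offset from the tin's centre in the image failed because the brown pad was counted as tag.

**Lids:** I carried both by the knob at about 0.22 kg and lowered them. Further lowering only raised the push to 4.5 N with no more travel. The cap top then read 92.6 mm, against 93 mm expected when seated. I then let go of the knob.

**Outer lid:** I gripped it by the collar and raised it about 120 mm. Its skirt is at about z 0.197, with the knob top at 0.147. The arm was still, and the pictures show the inner lid shut in the tin and the mug and ink bottle where they were. The inner lid's flange read 87.5 mm, 1.5 mm lower than expected, which is within the camera's error.

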